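# Unlock the child-resistant cap of the activator bottle

## Task

Three amber bottles stand clamped on the loudspeaker assembly bench; the gluing job needs the one with the red cap. Unlock its child-resistant cap: press the red cap down, and while it is down turn it anticlockwise (seen from above) past its ratchet as far as the green mark, then let go so that it springs back up. Leave the blue and the yellow cap locked.

Things in the scene. Friction and masses are not known exactly. Their poses are not given: they have to be found in the camera images.
- red_cap_top (a point): Centre of the flat top of the red cap: round, ribbed, 46 mm across, 38 mm tall, 160 mm above the work surface; z up along its axis. A white bar on top points along -x of the point, which turns with the cap. Grip it across any diameter. A white collar 68 mm across lies 49 mm below the top: keep fingertips above it. The amber bottle is fixed in a 90 x 90 mm cradle.
- red_cap (a joint): Turn of the red cap, rad, anticlockwise from above positive: 0 locked (white bar at the collar's black mark), 1.31 at the green mark, end stop 1.57; starts at 0 to 0.15. Turns easily (0.06 N m). A spring holds the cap up: yields at 4 N, fully down (9 mm) at 10 N. Unless pressed 4 mm or more (6 mm is ample), a tooth blocks it at 0.29; past 0.92 it is clear and springs up when let go.
- blue_cap (a joint): Turn of the blue cap (same values) of an identical clamped bottle with the same mechanism; to be left locked. It starts at 0 to 0.15. The three bottles stand at least 140 mm apart, centre to centre, in any order.
- yellow_cap (a joint): Turn of the yellow cap (same values) of a third identical clamped bottle with the same mechanism; to be left locked. It starts at 0 to 0.15.

How it is judged:
On the way, in this order (a step that is already met when the one before it is completed fails the run):
1. the red cap is pressed down (more than 3.5 mm) before it is past the ratchet (height (world z) of red_cap_top below 0.1565 m and value of joint red_cap below 0.8 rad), for 0.05 s.
2. the red cap is turned past the ratchet to within about 15 degrees of the green mark (value of joint red_cap above 1.05 rad), for 0.1 s.
At the end, for the whole second after the job is handed in: The red cap stands turned to within 15 degrees of its green mark (at least 1.05 rad from locked; its end stop is 1.57), sprung back up (top within 2 mm of its 160 mm height), released and at rest; the blue and yellow caps are still locked, turned less than 0.4 rad (value of joint red_cap above 1.05 rad and height (world z) of red_cap_top above 0.158 m and velocity of joint red_cap between -0.1 and 0.1 rad/s and value of joint each of blue_cap, yellow_cap below 0.4 rad); the robot touches nothing.
It fails at once if the blue or the yellow cap is turned past its ratchet (value of joint any of blue_cap, yellow_cap above 0.4 rad).
It also fails if it takes over 32 s, if anything falls off the work surface, if the arm or the gripper's body presses on something with over 40 N, if the wrist force passes 120 N, or if a joint passes its speed limit or range.

## Robot

A 6-joint arm with a two-finger parallel gripper is mounted at the origin on the work surface. World frame = base frame: x ahead of the robot, y to its left, z up, the work surface at z = 0. Lengths are in m, angles in rad, forces in N, time in s.
With the tool pointing down it reaches from about 0.425 to 1.125 m from the base axis. Payload 14.9 kg.
Tool frame: the origin (TCP) lies midway between the tips of the shut fingers; the grasp point (between the pads) lies 19 mm behind it (bot.tcp_to_grasp is the distance from the TCP to the grasp point, in m); z points along the fingers, y is the line along which they close (so a half turn about z gives the same grasp; the last joint's range is limited). The gripper opens to 91 mm and grips with 3 to 60 N. Pads are 32 mm wide; open, the fingers measure 118 mm over their backs; the gripper's body (76 mm by 178 mm) begins 60 mm behind the grasp point.
Start: joints at [1.14, 0.379, 1.734, -0, 1.028, -0.033], TCP at [0.271, 0.645, 0.214] pointing down, gripper open.
Joint ranges: [-2.77, 2.77], [-0.74, 2.19], [0, 2.66], [-1.06, 4.2], [0.31, 2.87], [-3.08, 3.08]. Speed limits (rad/s): [1.89, 1.89, 2.39, 3.14, 3.14, 3.14].

## Interface

Orientations are given as a unit quaternion [x, y, z, w].
In Python, from station import read_state, viewer, workorder, bot gives the robot as it stands.
- The arm moves only by the tool move_arm, never from a script. Its arguments are lists of equal length, an entry for each row: "xyz": the shift along the tool's x, y, z scaled (see below), a list of three; "angular": the turn, a rotation vector about the tool's x, y, z scaled (see below), a list of three. A call has 1 to 12 rows; each row is the pose to reach, as a shift and turn from the pose commanded when the call began, along the tool's axes at that moment, turning the shorter way round; what a row does not reach only later rows make up. The controller multiplies each number of a shift by 0.2 m and each number of a turn by 180 degrees. A row lasts 1/8 s, in which the tool goes at most 62.5 mm and 10.7 degrees, less where a joint would pass 70% of its speed; a pose out of reach is approached as far as the arm can. A call with a number of a shift or a turn outside -1 to 1 is refused whole. A call with a gripper value outside its range is refused whole. "claw" is the opening, from -1 (shut) to 1 (fully open), set as the call begins (left out, the last holds). The fingers move at their own pace and stop on an object; the grip force is fixed at half the most. Time passes only in rows, so rows that repeat a pose let the fingers close. It gives the time, the measured TCP pose, the force, the opening and the grip force at its end, in the units of the state.
- read_state(): the state, without advancing time (a new reading comes with each control period).
- viewer.read_camera(name): name is "side" or "top" or "wrist"; returns (picture, depth): 384x512x3 uint8, red, green, blue; 384x512 float32, m along the optical axis (not along the pixel's ray), 0 where there is no reading.
- viewer.calibration(name): a dict with "intrinsics" (3x3 intrinsics, pixels), "pose" (4x4, takes a point from camera to world coordinates). Camera axes: x right, y up, looking along -z (the intrinsics and any distortion apply to the point x, -y, -z); pixel columns grow to the right and rows downward; lengths in m; the calibration is good to about 2 mm. A picture is of the moment at which its call begins: read the wrist's pose just before it. calibration takes no time and is no camera call; for the wrist camera it gives the pose at the moment of the call.
- workorder.sign_off(): hands the job in; it is judged then, once.
The state is a dict: "t": time; "q": joint angles; "joint_velocities": joint speeds; "joint_efforts": joint torques, N m; "ee_pos": TCP position; "tcp_rot": TCP orientation; "contact_force": force on the tool from outside, world axes, zero at the start; "wrist_torque": the same for the moment, N m; "opening": opening from 0.0 (shut) to 1.0 (fully open); "grip_force": force on a finger pad.
Only numpy, scipy, OpenCV 4.12 (cv2) and the standard library are available. Lean on these libraries where they do the work, as an engineer would, in place of code of your own. Each camera call takes 0.05 s, during which the arm holds its last target. There are 200 camera calls.

## Working session

There is one attempt and no reset: what is moved stays moved. The work goes in short steps, Python scripts to look and compute and a tool call to move; the robot and the scene stay as the last step left them, time stands still between calls to the robot, and variables do not carry over. Pictures are saved under pics/ and viewed, at most 10 in all, crops included, and the job is handed in when it is done.

Besides the shell and the picture viewer there is one more tool, called after "Emit:" as name(argument=value, ...) on one line, values as JSON. move_arm: Moves the arm, as the interface text tells. Shifts and turns lie within -1 to 1; 1 stands for 0.2 m of shift or 180 degrees of turn. Its arguments: {"type":"object","properties":{"xyz":{"type":"array","items":{"type":"array","items":{"type":"number"}}},"angular":{"type":"array","items":{"type":"array","items":{"type":"number"}}},"claw":{"type":"number"}},"required":["xyz","angular"]}

```bash
mkdir -p pics
python3 - <<'E'
from station import read_state, viewer, bot
import cv2,numpy as np
s=read_state();print(s)
for n in("top","side"):
    p,d=viewer.read_camera(n);np.savez(f"{n}.npz",p=p,d=d,**viewer.calibration(n))
    cv2.imwrite(f"pics/{n}0.png",p[:,:,::-1])
    c=viewer.calibration(n);print(n,c)
E
```

```text
{'t': 0.0, 'q': array([ 1.13968931e+00,  3.79409214e-01,  1.73482098e+00,  5.27400307e-06,
        1.02851112e+00, -3.32835867e-02]), 'joint_velocities': array([-0.00023894,  0.00024886, -0.00051121,  0.0001449 ,  0.00138957,
       -0.00168323]), 'joint_efforts': array([-1.88634032e-03, -7.63748717e+01, -4.34337795e+01,  6.48107473e-02,
        4.26599162e-02, -1.23298300e-04]), 'ee_pos': array([0.27100439, 0.64495017, 0.2132679 ]), 'tcp_rot': array([ 1.97603926e-01,  9.80281775e-01, -5.58396519e-04, -1.34358718e-04]), 'contact_force': array([ 0.13407425, -1.01298613, -0.08323054]), 'wrist_torque': array([ 0.01274515,  0.02357968, -0.0195894 ]), 'grip_force': 0.0, 'opening': 1.0027715153810475}
top {'intrinsics': array([[384.2777885 ,   0.        , 257.36612496],
       [  0.        , 384.2777885 , 189.13552098],
       [  0.        ,   0.        ,   1.        ]]), 'pose': array([[-0.02390372,  0.99154587, -0.12753584,  0.43360252],
       [-0.99968202, -0.02473233, -0.00491723,  0.01969024],
       [-0.00802991,  0.12737775,  0.99182177,  0.82506393],
       [ 0.        ,  0.        ,  0.        ,  1.        ]])}
side {'intrinsics': array([[488.85715257,   0.        , 251.74091262],
       [  0.        , 488.85715257, 181.74736831],
       [  0.        ,   0.        ,   1.        ]]), 'pose': array([[-0.97282252,  0.09410228, -0.21156822,  0.36000472],
       [-0.23047785, -0.48142733,  0.8456404 ,  0.656591  ],
       [-0.02227803,  0.87141981,  0.49003184,  0.53971081],
       [ 0.        ,  0.        ,  0.        ,  1.        ]])}
```

View pics/top0.png

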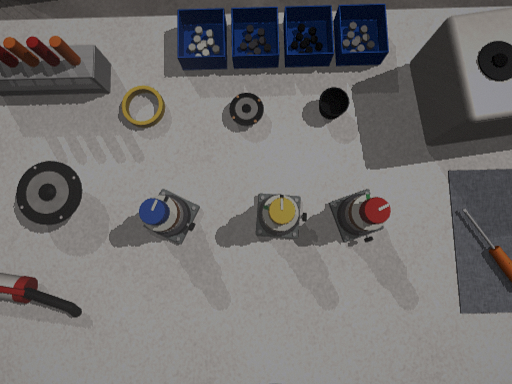

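View pics/side0.png

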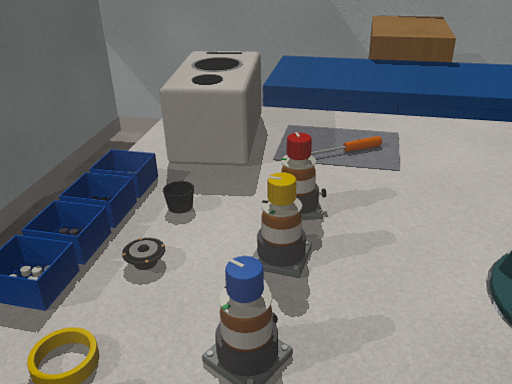

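The top view shows the blue cap at (154,212), the yellow at (282,211) and the red at (375,211), with the red cap's white bar pointing right and up. A white machine stands at the upper right. The side view shows the same order, with red farthest away at (299,147).

```bash
cat > h.py <<'E'
import cv2,numpy as np
def ray(c,u,v,z):
    K,T=c["intrinsics"],c["pose"]
    r=np.linalg.inv(K)@np.array([u,v,1.]);r=T[:3,:3]@(r*[1,-1,-1])
    return T[:3,3]+r*(z-T[2,3])/r[2]
def cloud(c,d):
    K,T=c["intrinsics"],c["pose"]
    v,u=np.indices(d.shape);x=(u-K[0,2])/K[0,0]*d;y=(v-K[1,2])/K[1,1]*d
    return np.stack([x,-y,-d],-1)@T[:3,:3].T+T[:3,3]
def red(p):
    h=cv2.cvtColor(p,cv2.COLOR_RGB2HSV)
    return (((h[...,0]<5)|(h[...,0]>174))&(h[...,1]>170)&(h[...,2]>70)).astype(np.uint8)
def main_red(m):
    n,l,st,ce=cv2.connectedComponentsWithStats(m);return l,st,ce
E
python3 - <<'E'
from h import *
for n in("top","side"):
    z=np.load(n+".npz");P=cloud(z,z["d"]);m=red(z["p"]);l,st,ce=main_red(m)
    for i in range(1,len(st)):
        if st[i,4]>80:
            s=l==i;ok=s&(z["d"]>0);q=P[ok]
            print(n,st[i],ce[i],ray(z,*ce[i],.16),np.percentile(q[:,2],[5,50,95]))
            # top incl. white bar: hull of blob, depth z>0.15
            hull=cv2.convexHull(cv2.findContours(s.astype(np.uint8),0,2)[0][0])
            hm=cv2.fillPoly(np.zeros_like(m),[hull],1)>0
            t=hm&(P[...,2]>.152)&(z["d"]>0)
            if t.sum()>50:
                (cx,cy),r=cv2.minEnclosingCircle(P[t][:,:2].astype(np.float32));print(" circle",cx,cy,r,P[t].mean(0))
                g=z["p"][...,1].astype(int);w=t&(g>90);b=P[w];
                if len(b)>3: print(" bar",len(b),b.mean(0))
z=np.load("top.npz");P=cloud(z,z["d"])
for nm,sl in(("machine",np.s_[20:140,430:512]),("near",np.s_[150:260,330:450])):
    q=P[sl].reshape(-1,3);q=q[q[:,2]>.1];print(nm,q.min(0),q.max(0))
E
```

```text
top [ 26  37  13  11 101] [31.97029703 41.75247525] [0.80350205 0.43207869 0.16      ] [0.16624121 0.16834815 0.1700777 ]
 circle 0.7983864545822144 0.4268535375595093 0.011875482276082039 [0.79889633 0.42686757 0.16828701]
top [365 198  25  25 446] [376.07399103 210.1793722 ] [ 0.47734282 -0.18126259  0.16      ] [0.1581607  0.16017894 0.16208924]
 circle 0.47817462682724 -0.18265675008296967 0.022250130772590637 [ 0.47791449 -0.18231757  0.16011706]
 bar 37 [ 0.48272632 -0.19310986  0.16087729]
top [  0 278  25  21 205] [ 14.05365854 288.72682927] [0.359056   0.43988819 0.16      ] [0.04478438 0.06000884 0.06297609]
side [288 133  23  27 367] [297.58038147 144.58583106] [ 0.47368435 -0.14927634  0.16      ] [0.12558449 0.15575953 0.16081799]
 circle 0.47562700510025024 -0.1815415322780609 0.023639457300305367 [ 0.4756419  -0.17696377  0.15873238]
 bar 14 [ 0.48057598 -0.19243458  0.16099957]
machine [ 0.43360252 -0.46751263  0.10000629] [0.81688912 0.01969024 0.82506393]
near [ 0.43360252 -0.20884064  0.10733469] [0.51089794 0.01969024 0.82506393]
```

Emit:
move_arm(xyz=[[-0.23,-0.14,-0.05],[-0.46,-0.28,-0.1],[-0.7,-0.42,-0.1],[-0.93,-0.55,-0.1],[-0.93,-0.55,-0.1]], angular=[[0,0,0],[0,0,0],[0,0,0],[0,0,0],[0,0,0]])

```text
t: 0.72
ee_pos: [0.4016, 0.4695, 0.2338]
tcp_rot: [0.199, 0.98, -0.0, -0.0]
contact_force: [-0.2, 0.6, -0.2]
opening: 1.004
grip_force: 0.0
```

```bash
cat >> h.py <<'E'
def togo(target,yaw=None):
    from station import read_state
    from scipy.spatial.transform import Rotation as R
    s=read_state();r=R.from_quat(s["tcp_rot"])
    print("t",s["t"],"tcp",s["ee_pos"],"q6",s["q"][5],"F",s["contact_force"],"op",s["opening"],s["grip_force"])
    print("shift units",np.round(r.inv().apply(np.array(target)-s["ee_pos"])/.2,3))
    x=r.as_matrix()[:,0];print("yaw",np.degrees(np.arctan2(x[1],x[0])),"rotvec units to vertical",)
    if yaw is not None:
        y=np.radians(yaw);M=np.array([[np.cos(y),np.sin(y),0],[np.sin(y),-np.cos(y),0],[0,0,-1]])
        print("turn units",np.round((r.inv()*R.from_matrix(M)).as_rotvec()/np.pi,3))
E
python3 - <<'E'
from h import *
z=np.load("top.npz");P=cloud(z,z["d"])
q=P[5:175,400:512][z["d"][5:175,400:512]>0];q=q[q[:,2]>.08];print("machine",q.min(0),q.max(0))
togo([.52,.29,.23]);togo([.477,-.182,.23],67.2)
E
```

```text
machine [ 0.62121746 -0.47857932  0.08003046] [ 0.82916733 -0.31864022  0.19883856]
t 0.725 tcp [0.40157851 0.46945795 0.23376149] q6 -0.3440599805495476 F [-0.23172508  0.58298431 -0.20391228] op 1.0044730596178697 0.0
shift units [-0.895 -0.595  0.019]
yaw 157.0230348278789 rotvec units to vertical
t 0.725 tcp [0.40157851 0.46945795 0.23376149] q6 -0.3440599805495476 F [-0.23172508  0.58298431 -0.20391228] op 1.0044730596178697 0.0
shift units [-1.619 -2.852  0.021]
yaw 157.0230348278789 rotvec units to vertical
turn units [-0.     0.     0.499]
```

Emit:
move_arm(xyz=[[-0.25,-0.24,0],[-0.45,-0.48,0],[-0.65,-0.72,0],[-0.75,-0.95,0]], angular=[[0,0,0],[0,0,0],[0,0,0],[0,0,0]])

```text
t: 1.23
ee_pos: [0.4651, 0.2374, 0.2339]
tcp_rot: [0.198, 0.98, 0.0, 0.0]
contact_force: [0.4, -0.3, -0.6]
opening: 1.0
grip_force: 0.0
```

Emit:
move_arm(xyz=[[-0.22,-0.24,0],[-0.44,-0.48,0],[-0.65,-0.72,0],[-0.8,-0.95,0],[-0.8,-0.95,0]], angular=[[0,0,0.05],[0,0,0.1],[0,0,0.15],[0,0,0.2],[0,0,0.2]])

```text
t: 1.85
ee_pos: [0.5393, -0.0011, 0.2338]
tcp_rot: [0.493, 0.87, -0.0, 0.0]
contact_force: [-0.3, -0.5, 0.3]
opening: 1.003
grip_force: 0.0
```

```bash
python3 -c "
from h import *
togo([.477,-.182,.23],67.2)"
```

```text
t 1.85 tcp [ 0.53925401 -0.00110521  0.23381177] q6 -0.5841280160712907 F [-0.31358046 -0.46321153  0.32066279] op 1.0027158984337177 0.0
shift units [-0.616 -0.731  0.019]
yaw 120.88385599245576 rotvec units to vertical
turn units [-0.     0.     0.298]
```

Emit:
move_arm(xyz=[[-0.18,-0.21,0],[-0.36,-0.42,0],[-0.52,-0.62,0],[-0.616,-0.73,0],[-0.616,-0.73,0],[-0.616,-0.73,0],[-0.616,-0.73,0]], angular=[[0,0,0.05],[0,0,0.1],[0,0,0.15],[0,0,0.2],[0,0,0.25],[0,0,0.298],[0,0,0.298]])

```text
t: 2.72
ee_pos: [0.4779, -0.1785, 0.2338]
tcp_rot: [0.83, 0.557, -0.0, -0.0]
contact_force: [0.1, 0.0, 1.1]
opening: 1.0
grip_force: 0.0
```

Run:
```python
from h import *
from station import viewer
c=viewer.calibration("wrist");p,d=viewer.read_camera("wrist");cv2.imwrite("pics/w1.png",p[:,:,::-1])
np.savez("w1.npz",p=p,d=d,**c)
togo([.477,-.182,.13],67.2);print(c["pose"][:3,3])
P=cloud(c,d);l,st,ce=main_red(red(p))
for i in range(1,len(st)):
    if st[i,4]>300:
        s=l==i;cn=max(cv2.findContours(s.astype(np.uint8),0,2)[0],key=len)
        hm=cv2.fillPoly(np.zeros(d.shape,np.uint8),[cv2.convexHull(cn)],1)>0
        t=hm&(abs(P[...,2]-.16)<.004)&(d>0)
        print(st[i],ce[i])
        if t.sum()>50: print(cv2.minEnclosingCircle(P[t][:,:2].astype(np.float32)),P[t].mean(0),t.sum())
```

```text
t 2.775 tcp [ 0.47786469 -0.17855713  0.23382269] q6 -0.016968588369923324 F [0.35538548 0.49998943 0.0099406 ] op 1.0004958400403339 0.0
shift units [-0.018  0.003  0.519]
yaw 67.85811598270877 rotvec units to vertical
turn units [-0.    -0.     0.004]
[ 0.5079319  -0.1047805   0.40518362]
[ 238  178   47   52 1709] [260.47162083 203.64950263]
((0.4780421257019043, -0.18324865400791168), 0.02300126664340496) [ 0.47802692 -0.18239407  0.16042751] 1715
```

View pics/w1.png

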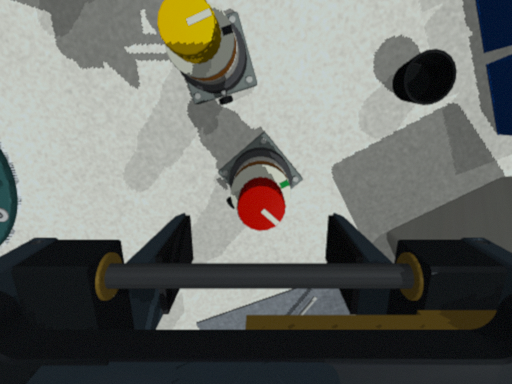

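The wrist view shows the red cap at (261,204), between the open fingers. The white bar points down-right, and the green mark on the collar is at (285,184).

Emit:
move_arm(xyz=[[-0.021,0.008,0.15],[-0.021,0.008,0.3],[-0.021,0.008,0.42],[-0.021,0.008,0.51],[-0.021,0.008,0.51],[-0.021,0.008,0.51]], angular=[[0,0,0],[0,0,0],[0,0,0],[0,0,0],[0,0,0],[0,0,0]])

```text
t: 3.52
ee_pos: [0.478, -0.1841, 0.1327]
tcp_rot: [0.831, 0.556, 0.0, 0.0]
contact_force: [-0.1, 0.5, 0.8]
opening: 1.001
grip_force: 0.0
```

Emit:
move_arm(xyz=[[0,0,0],[0,0,0],[0,0,0],[0,0,0],[0,0,0],[0,0,0],[0,0,0],[0,0,0]], angular=[[0,0,0],[0,0,0],[0,0,0],[0,0,0],[0,0,0],[0,0,0],[0,0,0],[0,0,0]], claw=-1)

```text
t: 4.53
ee_pos: [0.4775, -0.1841, 0.1319]
tcp_rot: [0.831, 0.556, -0.0, 0.0]
contact_force: [-0.2, 0.3, 0.7]
opening: 0.501
grip_force: 30.0
```

Emit:
move_arm(xyz=[[0,0,0.012],[0,0,0.024],[0,0,0.038],[0,0,0.038],[0,0,0.038]], angular=[[0,0,0],[0,0,0],[0,0,0],[0,0,0],[0,0,0]])

```text
t: 5.15
ee_pos: [0.4776, -0.1841, 0.1245]
tcp_rot: [0.831, 0.556, -0.0, 0.0]
contact_force: [-2.8, 0.5, 8.8]
opening: 0.5
grip_force: 30.0
```

Run:
```python
from h import *
from station import viewer
togo([.477,-.182,.124])
for n in("side","top"):
    c=viewer.calibration(n);p,d=viewer.read_camera(n);cv2.imwrite(f"pics/{n}2.png",p[:,:,::-1])
    l,st,ce=main_red(red(p));P=cloud(c,d)
    for i in range(1,len(st)):
        s=(l==i)&(d>0)
        if s.sum()>20 and abs(np.median(P[s][:,1])+.18)<.04: print(n,st[i],np.percentile(P[s][:,2],[5,50,90,95,98]))
```

```text
t 5.15 tcp [ 0.47756671 -0.18406812  0.12453308] q6 -0.021944390774453305 F [-2.7894818   0.49305546  8.78817534] op 0.5001265501709464 30.001373291015625
shift units [ 0.008 -0.007  0.003]
yaw 67.57189740126749 rotvec units to vertical
side [287 137  19  26 403] [0.11940355 0.1426557  0.15298921 0.15370725 0.15431753]
```

The cap has gone down about 7 mm (force 8.8 N) with no slip, so I can turn it.

Emit:
move_arm(xyz=[[0,0,0],[0,0,0],[0,0,0],[0,0,0],[0,0,0],[0,0,0],[0,0,0],[0,0,0],[0,0,0],[0,0,0],[0,0,0],[0,0,0]], angular=[[0,0,-0.04],[0,0,-0.08],[0,0,-0.12],[0,0,-0.16],[0,0,-0.2],[0,0,-0.24],[0,0,-0.28],[0,0,-0.32],[0,0,-0.36],[0,0,-0.4],[0,0,-0.4],[0,0,-0.4]])

```text
t: 6.75
ee_pos: [0.4775, -0.1841, 0.1245]
tcp_rot: [0.345, 0.938, -0.0, -0.0]
contact_force: [-3.3, 0.9, 8.2]
opening: 0.5
grip_force: 30.0
```

Emit:
move_arm(xyz=[[0,0,-0.015],[0,0,-0.03],[0,0,-0.037],[0,0,-0.037],[0,0,-0.037]], angular=[[0,0,0],[0,0,0],[0,0,0],[0,0,0],[0,0,0]])

```text
t: 7.38
ee_pos: [0.4775, -0.1841, 0.1316]
tcp_rot: [0.346, 0.938, -0.0, -0.0]
contact_force: [-1.4, -0.3, 3.6]
opening: 0.498
grip_force: 30.0
```

Run:
```python
from h import *
from station import viewer
togo([.477,-.182,.132])
for n in("side","top","wrist"):
    c=viewer.calibration(n);p,d=viewer.read_camera(n)
    l,st,ce=main_red(red(p));P=cloud(c,d)
    for i in range(1,len(st)):
        s=(l==i)&(d>0)
        if s.sum()>20 and abs(np.median(P[s][:,1])+.18)<.04: print(n,st[i],np.percentile(P[s][:,2],[5,50,90,95,98]))
cv2.imwrite("pics/w3.png",p[:,:,::-1])
```

```text
t 7.375 tcp [ 0.4774654  -0.18406395  0.13162418] q6 -1.278585783152131 F [-1.37305391 -0.25035893  3.55283988] op 0.49839524951403325 30.000658929347992
shift units [ 0.008  0.006 -0.002]
yaw 139.56879534407696 rotvec units to vertical
side [294 133  17  27 294] [0.12526812 0.15028086 0.16007172 0.16040399 0.16078932]
wrist [ 221  203   77   61 3080] [0.15327677 0.16012269 0.16096461 0.16120081 0.16165522]
wrist [251 288  19   2  30] [0.15918304 0.16015672 0.16086938 0.16099625 0.16120957]
```

View pics/w3.png

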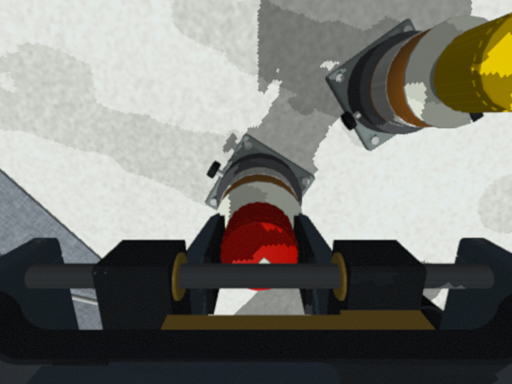

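The wrist view shows the cap still held at (260,245), with its top back at 160 mm. I'll open the fingers and retreat upwards.

Emit:
move_arm(xyz=[[0,0,0],[0,0,0],[0,0,0],[0,0,0],[0,0,0],[0,0,0],[0,0,0],[0,0,0]], angular=[[0,0,0],[0,0,0],[0,0,0],[0,0,0],[0,0,0],[0,0,0],[0,0,0],[0,0,0]], claw=1)

```text
t: 8.52
ee_pos: [0.4775, -0.1841, 0.1317]
tcp_rot: [0.346, 0.938, -0.0, 0.0]
contact_force: [-0.4, 0.6, -0.4]
opening: 0.999
grip_force: 0.0
```

Emit:
move_arm(xyz=[[0,0,-0.12],[0,0,-0.3],[0,0,-0.45],[0,0,-0.6],[0,0,-0.6],[0,0,-0.6]], angular=[[0,0,0],[0,0,0],[0,0,0],[0,0,0],[0,0,0],[0,0,0]])

```text
t: 9.28
ee_pos: [0.4771, -0.1839, 0.2511]
tcp_rot: [0.346, 0.938, 0.0, -0.0]
contact_force: [-0.5, -1.0, 0.1]
opening: 1.0
grip_force: 0.0
```

Run:
```python
from h import *
from station import viewer
c=viewer.calibration("wrist");p,d=viewer.read_camera("wrist");P=cloud(c,d);cv2.imwrite("pics/w4.png",p[:,:,::-1])
z1=np.load("w1.npz")
for z in({"p":z1["p"],"d":z1["d"],"intrinsics":z1["intrinsics"],"pose":z1["pose"]},dict(p=p,d=d,**c)):
    P=cloud(z,z["d"]);hsv=cv2.cvtColor(z["p"],cv2.COLOR_RGB2HSV);near=(np.hypot(P[...,0]-.478,P[...,1]+.183)<.024)&(abs(P[...,2]-.16)<.004)
    w=near&(hsv[...,1]<90)&(hsv[...,2]>90);b=P[w].mean(0);v=b[:2]-[.478,-.183]
    print(w.sum(),"bar deg",np.degrees(np.arctan2(v[1],v[0])),"top z",np.median(P[near][:,2]))
togo([.477,-.182,.25])
```

```text
133 bar deg -81.11074102138828 top z 0.16047661862127138
103 bar deg -1.819038002161234 top z 0.16050167819513533
t 9.325 tcp [ 0.47694339 -0.1838139   0.25071795] q6 -1.2785662113575307 F [ 1.01429796 -0.16380564  0.03469308] op 0.9954841850025478 0.0
shift units [0.006 0.007 0.004]
yaw 139.5672832085652 rotvec units to vertical
```

View pics/w4.png

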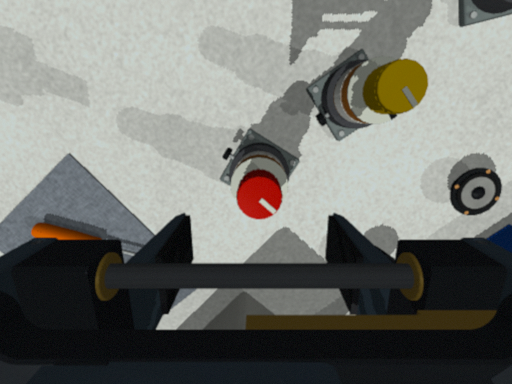

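The red cap is free at (260,194) and standing at 160 mm. Its bar has turned about 75 degrees, from -81 to about -2 degrees in the world frame. The gripper is clear, so I'll hand in.

```bash
python3 -c "
from station import workorder
print(workorder.sign_off())"
```

```text
the job is handed in; nothing more can be done
None
```

I pressed the red cap down about 7 mm, turned it about 72° anticlockwise and released it; its top is back at 160 mm. The blue and yellow caps were not touched, and I handed the job in at about 9.3 s, but sign-off returned no verdict.

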